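# Zero the dosing scale and take the safety cap off the hardener bottle

## Robot

A 6-joint arm with a two-finger parallel gripper is mounted at the origin on the work surface. World frame = base frame: x ahead of the robot, y to its left, z up, the work surface at z = 0. Lengths are in m, angles in rad, forces in N, time in s.
With the tool pointing down it reaches from about 0.225 to 0.875 m from the base axis. Payload 3.4 kg.
Tool frame: the origin (TCP) lies on the front face of the gripper's body, between the roots of the fingers; the fingertips stand 73 mm ahead of it and the grasp point (between the pads) lies r.hold_point_z ahead of it (r.hold_point_z is the distance from the TCP to the grasp point, in m); z points along the fingers, x is the direction in which the jaws open and shut, and the axes are right-handed (so a half turn about z gives the same grasp; the last joint's range is limited). The gripper opens to 85 mm and grips with 20 to 120 N. Pads are 22 mm wide; open, the fingers measure 114 mm over their backs; the gripper's body (76 mm by 85 mm) begins 54 mm behind the grasp point. The pads swing forward as they close: fully open they stand 13 mm farther back than shut.
Start: joints at [-1.456, 0.276, 1.505, -0, 1.361, -0.121], TCP at [0.134, -0.559, 0.304] pointing down, gripper open.
Joint ranges: [-2.89, 2.89], [-0.75, 2.08], [0.22, 2.7], [-1.18, 4.32], [0.11, 2.71], [-2.7, 2.7]. Speed limits (rad/s): [2.57, 2.57, 3.14, 3.14, 3.14, 3.14].

## Interface

Orientations are given as a unit quaternion [w, x, y, z].
In Python, from workcell import r, imaging gives the robot as it stands. The module is installed in compiled form; this text tells all that it offers.
- The arm moves only by the tool apply_moves, never from a script. Its argument "deltas" is text: rows parted by semicolons, each of 4 numbers parted by spaces: the shift along the tool's x, y, z in mm, then the turn about the tool's z in rad. In form: x y z spin; .... A call has 1 to 10 rows; each row is the pose to reach, as a shift and turn from the pose commanded when the call began, along the tool's axes at that moment; what a row does not reach only later rows make up. A row lasts 1/8 s, in which the tool goes at most 62.5 mm and 10.7 degrees, less where a joint would pass 70% of its speed; a pose out of reach is approached as far as the arm can. A call with a gripper value outside its range is refused whole. "fingers" is the opening, from 0 (shut) to 1 (fully open), set as the call begins (left out, the last holds). The fingers move at their own pace and stop on an object; "force" is the grip in N (left out, the last holds). Time passes only in rows, so rows that repeat a pose let the fingers close. It gives the time, the measured TCP pose, the force and the opening at its end, in the units of the state.
- r.observe(): the state, without advancing time (a new reading comes with each control period).
- imaging.capture(name): name is "side" or "top"; returns a dict with "image" (384x512x3 uint8, red, green, blue), "vertical_fov" (degrees; the focal length in pixels is half the picture's height over the tangent of half this angle, whatever the lens; pixels are square), "cx", "cy" (the principal point, pixels), "k1" (the pictures are not rectified: a ray, as slopes to the right and down, at radius r is drawn at 1 + k1 r^2 times it, then the intrinsics apply), "R" (3x3) and "t" (3): a world point X has camera coordinates R X + t. Camera axes: x right, y down, z forward; pixel columns grow to the right and rows downward; lengths in m; the calibration is good to about 2 mm. A picture is of the moment at which its call begins. There is no depth.
- r.finish_job(): hands the job in, once; it reports no verdict.
Trained networks look in a picture, given as the dict that the camera call returned (one of the last four; its "shot" number tells which), for a name from the list of things; names that differ only in an ending like _2 or _b are one class to them, and where a whole thing is asked for, a point or a joint stands for the part that bears it (a point fixed in the world has none). Each returns a list of dicts, best first, with "p" (0 to 1); they miss things now and then, are a little off and sometimes report something else, mostly with a low value. They report only what shows in the picture. A call takes as long as a camera call. They do not tell look-alikes from the thing itself.
- imaging.masks_of(query, picture): "mask" (384x512 bool, what is visible of it) and "rect" ([left, top, right, bottom] in pixels, round what is visible of it).
- imaging.place_of(query, picture): "centre" ([column, row] in pixels: a listed point, or the origin of a listed thing).
The state is a dict: "clock": time; "q": joint angles; "qd": joint speeds; "joint_efforts": joint torques, N m; "eef_pos": TCP position; "tool_rot": TCP orientation; "force": force on the tool from outside, world axes, zero at the start; "wrist_torque": the same for the moment, N m; "width": finger opening in m.
Only numpy, scipy, OpenCV 4.12 (cv2) and the standard library are available. Lean on these libraries where they do the work, as an engineer would, in place of code of your own. Each camera call takes 0.05 s, during which the arm holds its last target. There are 200 camera calls.

## Task

Zero the scale by pushing its recessed green button fully in with the tip of the blue stylus, hold it in for a moment, and put the stylus back upright in its wooden stand. Then open the white bottle clamped on the scale: press its red safety cap down, twist it anticlockwise (seen from above) while it is down, lift it off, and finish while still holding the cap still and upright, straight above the bottle with its lower rim about 6 cm above the bottle's mouth. Leave the paint tin, the tape roll and the blue bin where they are.

Things in the scene. Friction and masses are not known exactly. Their poses are not given: they have to be found in the camera images.
- cap_mid (a point): Centre (half-way up) of the red safety cap on the bottle: round, ribbed, 56 mm across, 36 mm high, 45 g, z up; 160 mm above the bench when locked. Grip its side. Press down 5 to 6 mm, keep it down and turn anticlockwise 40 to 60 degrees, then lift straight up. White arrow on top. It will not turn unpressed, nor clockwise.
- cap: The same cap; origin at the centre of its lower rim. Three inner lugs hold it under the neck's ring. Spring on pressing: 3.6 N at first, 10 N at 5.5 mm, bottoms at 7.5 mm. Turning, it is free to lift from about 30 degrees and meets a stop at about 68 degrees. After lifting 30 mm it is clear of the bottle.
- bottle_mouth (a point): Centre of the mouth (top of the neck) of the white bottle with a blank orange band, fixed upright in a black collar on the scale. 165.5 mm above the bench; neck 35 mm across (46 mm over its ring), body 68 mm. Shoulder 36 mm below the mouth; the locked cap's lower rim 23.5 mm below the mouth.
- seal (a joint): How far the sprung grey plug (24 mm disc) in the bottle's mouth is pushed down, m: 0 with the cap locked on, above 0.004 when the cap is pressed far enough to turn, 0.0075 right down, -0.003 with the cap off.
- scale: The grey dosing scale, 150 mm (x) by 300 mm (y), 50 mm high, fixed; origin under its centre. Bottle axis at y = +65 mm, x = 0; zero button at y = -105 mm, x = 0, in the black panel. Clamped bottle is part of it.
- button_hole (a point): Centre of the mouth of the recess of the green zero button: a 16 mm square hole with a yellow frame in the level top of the scale's black panel, 50 mm above the bench, sides along the scale's x and y. The button's round top (13.6 mm) lies 5 mm below this point.
- zero_button (a joint): How far the zero button is pressed, m: 0 out, 0.004 fully in (stop). 1.5 N starts it, 4 N pushes it fully in; it springs back. Counts as pressed beyond 0.003.
- stylus_mid (a point): Middle of the stylus's round blue handle, where to grip it: 16 mm across, 71 mm long (35 mm up and down from here), z up. Below it a steel collar 22 mm across, 5 mm thick, then a shaft 8 mm across with a 7 mm tip, 84 mm below this point. 50 g. At the start upright in its stand, this point 90 mm above the bench.
- stylus: The same stylus; origin at the lower end of its tip, on the axis, 84 mm below stylus_mid; z up the stylus.
- stand_hole (a point): Centre of the mouth of the hole in the wooden stylus stand, a fixed block 70 x 70 mm, 50 mm high. Round hole 14 mm wide with a 3 mm chamfer, right through. With the stylus home its collar rests on the top, stylus_mid is 40 mm above this point and the tip 44 mm below.
- paint_tin: Bystander: paint tin 72 mm across, 85 mm high, yellow band; origin at the centre of its underside. It and the stylus stand may have swapped sides of the scale.
- tape_roll: Bystander: paper tape roll lying flat, 100 mm across, 48 mm high; origin at the centre of its underside.
- screw_bin: Bystander: open blue bin 90 x 110 x 50 mm; origin at the centre of its underside.
Mind the look-alikes: they are no part of the job. Of the things like the cap, leave any that is turquoise; of the rest the smaller one is meant.

How it is judged:
By the outcome, as a careful person would: the job done as asked, in the order asked, and still so for the second after the job is handed in, while the arm keeps its last pose, push and grip.
It also fails if it takes over 67 s, if anything falls off the work surface, if the arm or the gripper's body presses on something with over 40 N, if the wrist force passes 120 N, or if a joint passes its speed limit or range.

## Working session

There is one attempt and no reset: what is moved stays moved. The work goes in short steps, Python scripts to look and compute and a tool call to move; the robot and the scene stay as the last step left them, time stands still between calls to the robot, and variables do not carry over. Pictures are saved under pics/ and viewed, about 8 in all and at most 12, crops included, and the job is handed in when it is done.

Besides the shell and the picture viewer there is one more tool, called as a command line: name --argument value ..., lists and objects as JSON in quotes. apply_moves: Moves the arm, as the interface text tells. Its arguments: {"type":"object","properties":{"deltas":{"type":"string"},"fingers":{"type":"number"},"force":{"type":"number"}},"required":["deltas"]}

```bash
mkdir -p pics
cat > h.py <<'E'
import numpy as np, cv2
from workcell import r, imaging
def K(p):
    f=192/np.tan(np.radians(p["vertical_fov"])/2); return f
def ray(p,uv):
    f=K(p); d=np.array([(uv[0]-p["cx"])/f,(uv[1]-p["cy"])/f]); s=d.copy()
    for _ in range(30): s=d/(1+p["k1"]*(s@s))
    R=np.array(p["R"]);t=np.array(p["t"])
    return -R.T@t, R.T@np.array([s[0],s[1],1])
def atz(p,uv,z):
    o,d=ray(p,uv); return o+d*(z-o[2])/d[2]
def proj(p,X):
    c=np.array(p["R"])@np.array(X)+np.array(p["t"]); s=c[:2]/c[2]; s=s*(1+p["k1"]*(s@s)); return s*K(p)+[p["cx"],p["cy"]]
def tri(rs):
    A=np.zeros((3,3));b=np.zeros(3)
    for o,d in rs:
        d=d/np.linalg.norm(d);M=np.eye(3)-np.outer(d,d);A+=M;b+=M@o
    X=np.linalg.solve(A,b); return X
def save(p,n,box=None,s=1):
    im=p["image"][:,:,::-1]
    if box: im=im[box[1]:box[3],box[0]:box[2]]
    cv2.imwrite("pics/"+n,cv2.resize(im,None,fx=s,fy=s,interpolation=cv2.INTER_CUBIC))
E
python3 - <<'E'
from h import *
np.set_printoptions(precision=4,suppress=True)
a=imaging.capture("top");b=imaging.capture("side")
im=np.vstack([a["image"],b["image"]])[:,:,::-1]
cv2.imwrite("pics/a.png",cv2.resize(a["image"][:,:,::-1],(800,600)));cv2.imwrite("pics/b.png",cv2.resize(b["image"][:,:,::-1],(800,600)))
print(r.hold_point_z,r.observe())
for n,p in(("top",a),("side",b)):
    print(n,"cam",-np.array(p["R"]).T@p["t"])
    for q,z in(("cap_mid",.16),("bottle_mouth",.1655),("button_hole",.05),("stylus_mid",.09),("stand_hole",.05),("scale",0),("paint_tin",0),("tape_roll",0),("screw_bin",0)):
        for d in imaging.place_of(q,p)[:4]: print(q,round(d["p"],2),np.round(d["centre"],1),atz(p,d["centre"],z))
E
```

```text
0.0539 {'clock': 0.1, 'q': array([-1.456 ,  0.2765,  1.506 , -0.    ,  1.3607, -0.121 ]), 'qd': array([ 0.    , -0.0008, -0.0009, -0.0013, -0.0008,  0.0003]), 'joint_efforts': array([  0.0012, -41.7701, -24.6405,  -0.0003,   0.0058,  -0.    ]), 'eef_pos': array([ 0.1343, -0.5587,  0.3031]), 'tool_rot': array([-0.0006,  0.7854, -0.619 , -0.0006]), 'force': array([-0.2625,  0.3812, -0.0899]), 'wrist_torque': array([-0.0212, -0.0139, -0.038 ]), 'width': 0.08533283692953081}
top cam [0.375  0.0003 1.3057]
cap_mid 0.87 [256.3 255. ] [ 0.3707 -0.0266  0.16  ]
cap_mid 0.81 [204.  195.7] [0.5333 0.1177 0.16  ]
cap_mid 0.8 [216.6 256.2] [0.3676 0.0811 0.16  ]
bottle_mouth 0.76 [207.1 196.2] [0.5311 0.1085 0.1655]
button_hole 0.94 [261.  198.3] [ 0.5405 -0.044   0.05  ]
stylus_mid 0.57 [133.7 190.8] [0.5574 0.3334 0.09  ]
stand_hole 0.97 [140.  191.6] [0.561  0.3248 0.05  ]
stand_hole 0.4 [142.3 195.6] [0.5487 0.3173 0.05  ]
scale 0.61 [230.7 202.4] [0.5341 0.0497 0.    ]
scale 0.31 [265.4 198.4] [ 0.5468 -0.0596  0.    ]
paint_tin 0.96 [344.2 227. ] [ 0.4559 -0.3071  0.    ]
tape_roll 0.92 [271.4 135.6] [ 0.7516 -0.0805  0.    ]
screw_bin 0.8 [194.5 136.6] [0.7481 0.1681 0.    ]
side cam [0.4631 0.7399 0.7797]
cap_mid 0.87 [334.3 254.1] [0.3895 0.2035 0.16  ]
cap_mid 0.87 [338.4 219.6] [0.3829 0.1141 0.16  ]
cap_mid 0.78 [264.2 210.8] [0.5299 0.1134 0.16  ]
bottle_mouth 0.96 [261.2 210. ] [0.5355 0.1177 0.1655]
button_hole 0.86 [269.3 190.8] [ 0.5388 -0.0695  0.05  ]
stylus_mid 0.66 [233.3 323.4] [0.5533 0.328  0.09  ]
stand_hole 0.94 [229.8 336.6] [0.5599 0.3312 0.05  ]
scale 0.94 [265.8 240.2] [0.5304 0.0482 0.    ]
scale 0.2 [233.5 349.9] [0.5544 0.3288 0.    ]
paint_tin 0.57 [305.4 151.3] [ 0.4609 -0.3146  0.    ]
tape_roll 0.74 [192. 194.] [ 0.7409 -0.0795  0.    ]
tape_roll 0.3 [267.7 239.3] [ 0.5264  0.0447 -0.    ]
screw_bin 0.8 [157.5 267.9] [0.7541 0.1659 0.    ]
```

View pics/a.png

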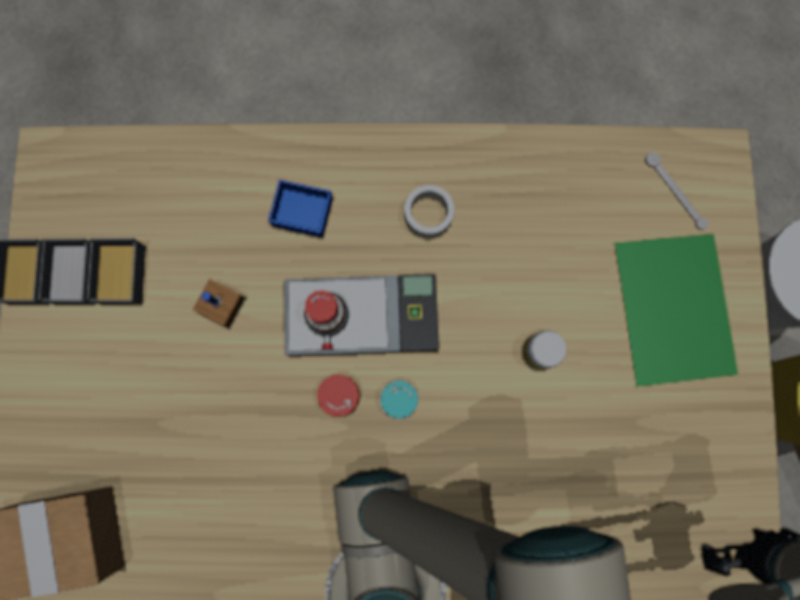

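View pics/b.png

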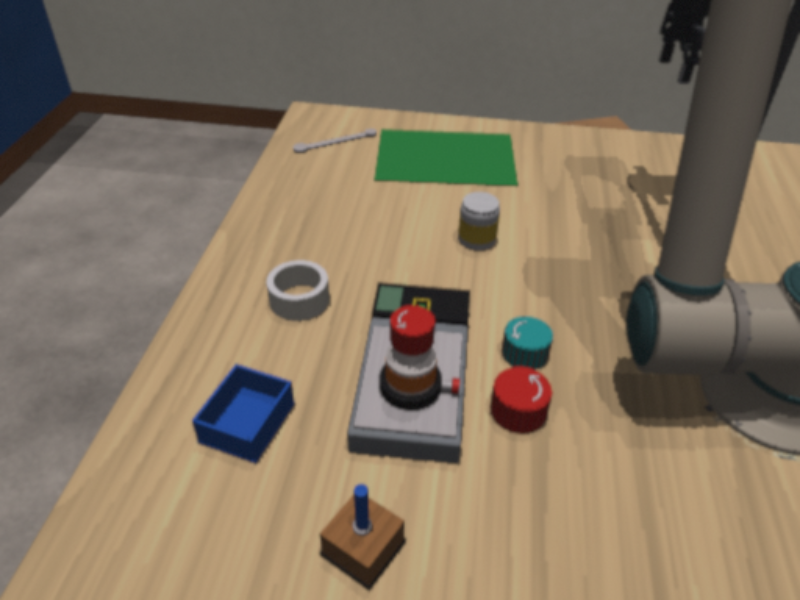

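The candidates for "cap" in the top view (800 px picture) are:
- the red cap on the bottle at (322,308)
- a larger red cap lying on the bench at (338,395)
- a turquoise cap at (399,399)

I choose the one on the bottle because it is the smaller red one and sits on the clamped bottle. The stylus is at (210,298) in its wooden stand. Next I'll measure more finely and check a close crop.

Run:
```python
from h import *
np.set_printoptions(precision=4,suppress=True)
a=imaging.capture("top");b=imaging.capture("side")
P={"top":a,"side":b}
def cen(p,lo,hi,box):
    h=cv2.cvtColor(p["image"],cv2.COLOR_RGB2HSV)
    m=cv2.inRange(h,lo,hi); z=np.zeros_like(m);z[box[1]:box[3],box[0]:box[2]]=m[box[1]:box[3],box[0]:box[2]]
    n,l,s,c=cv2.connectedComponentsWithStats(z); 
    return [(s[i][:5].tolist(),c[i].round(1)) for i in np.argsort(-s[1:,4])[:2]+1]
print("yellow top",cen(a,(22,90,60),(38,255,255),(250,185,285,215)))
print("yellow side",cen(b,(22,90,60),(38,255,255),(255,180,290,200)))
for k,bx in(("top",(120,180,165,215)),("side",(215,300,260,360))): print("blue",k,cen(P[k],(100,120,50),(130,255,255),bx))
print("red top",cen(a,(0,120,60),(8,255,255),(190,180,230,215)))
for q,z in(("stylus",.006),("scale",0),("cap_mid",.16),("bottle_mouth",.1655),("stylus_mid",.09),("stand_hole",.05),("button_hole",.05)):
    da=imaging.place_of(q,a);db=imaging.place_of(q,b)
    for x in da[:3]:
        for y in db[:3]:
            ra,rb=ray(a,x["centre"]),ray(b,y["centre"]);X=tri([ra,rb])
            e=np.linalg.norm(proj(a,X)-x["centre"]);
            if e<3: print(q,X,"err",round(e,1))
t=cv2.resize(a["image"][170:225,115:290,::-1],None,fx=4.5,fy=4.5,interpolation=2)
s=cv2.resize(b["image"][175:375,205:325,::-1],None,fx=2.8,fy=2.8,interpolation=2)
cv2.imwrite("pics/c.png",t);cv2.imwrite("pics/d.png",s)
```

```text
yellow top [([261, 195, 9, 9, 54], array([265.1, 198.7]))]
yellow side [([264, 190, 12, 8, 54], array([270.3, 192.4])), ([269, 195, 1, 1, 1], array([269., 195.]))]
blue top [([130, 188, 5, 4, 18], array([132. , 189.5]))]
blue side [([227, 311, 8, 27, 185], array([231. , 323.6]))]
red top [([196, 187, 20, 20, 273], array([205.7, 197.1]))]
stylus [0.5548 0.3378 0.0101] err 0.5
scale [0.5294 0.0552 0.0093] err 0.1
cap_mid [0.3722 0.0905 0.0262] err 1.2
cap_mid [ 0.3661 -0.0237 -0.1049] err 1.6
cap_mid [0.5366 0.1123 0.1523] err 0.3
cap_mid [0.5342 0.112  0.156 ] err 0.4
bottle_mouth [0.5311 0.1101 0.1571] err 2.1
stylus_mid [0.5591 0.3307 0.089 ] err 0.1
stand_hole [0.5582 0.3276 0.0502] err 1.4
button_hole [ 0.5325 -0.0463  0.064 ] err 1.7
button_hole [ 0.6351 -0.0711 -0.5902] err 2.6
button_hole [0.5183 0.0458 0.1468] err 0.6
```

View pics/c.png

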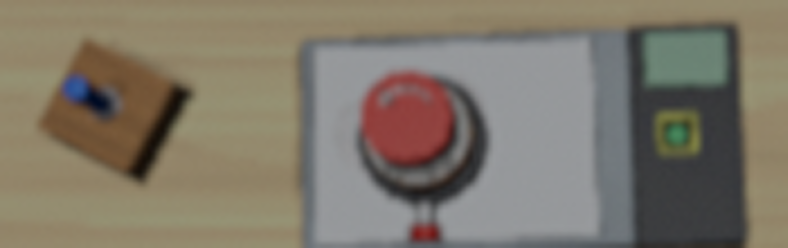

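The crop shows the red cap on the bottle at about (205,196) in the full image, and the yellow frame with the green button at (265,199). The stylus leans away only by perspective, and its blue top is at (132,189.5).

Run:
```python
from h import *
from scipy.optimize import least_squares
np.set_printoptions(precision=4,suppress=True)
a=imaging.capture("top");b=imaging.capture("side")
def bl(p,lo,hi,box):
    h=cv2.cvtColor(p["image"],cv2.COLOR_RGB2HSV);m=cv2.inRange(h,lo,hi);z=np.zeros_like(m);z[box[1]:box[3],box[0]:box[2]]=m[box[1]:box[3],box[0]:box[2]];return z>0
print("button top",atz(a,(265.1,198.7),.05),"side",atz(b,(270.3,192.4),.05),"nominal px/mm",K(a))
# render-fit of convex silhouettes (circle sampled cylinder) by mask centroid
def hull_c(p,pts):
    uv=np.array([proj(p,X) for X in pts]).astype(np.float32);h=cv2.convexHull(uv);M=cv2.moments(h);return np.array([M["m10"],M["m01"]])/M["m00"]
def cyl(x,y,z0,z1,rad):
    t=np.linspace(0,2*np.pi,40);return [(x+rad*np.cos(u),y+rad*np.sin(u),z) for u in t for z in(z0,z1)]
def fit(ms,z0,z1,rad,x0):
    for name,mm in(("top",[ms[0]]),("side",[ms[1]]),("both",ms)):
        def f(v): return np.concatenate([hull_c(p,cyl(v[0],v[1],z0,z1,rad))-np.argwhere(m)[:,::-1].mean(0) for p,m in mm])
        s=least_squares(f,x0,diff_step=1e-4);print(name,s.x,"res",s.fun)
cm=[(a,bl(a,(0,100,50),(10,255,255),(190,180,230,212))|bl(a,(170,100,50),(180,255,255),(190,180,230,212))),(b,bl(b,(0,100,50),(10,255,255),(240,190,285,227))|bl(b,(170,100,50),(180,255,255),(240,190,285,227)))]
print("cap",[m.sum() for _,m in cm]);fit(cm,.142,.178,.028,[.53,.11])
sm=[(p,bl(p,(100,100,40),(130,255,255),bx)) for p,bx in((a,(120,180,165,215)),(b,(215,300,260,360)))]
print("stylus");fit(sm,.055,.125,.008,[.558,.33])
m=imaging.masks_of("scale",a)[0]["mask"].astype(np.uint8)
c=max(cv2.findContours(m,0,2)[0],key=cv2.contourArea)
q=np.array([atz(a,u[0].astype(float),.05)[:2] for u in c],np.float32)
print("scale rect",cv2.minAreaRect(q*1000))
```

```text
button top [ 0.5393 -0.0564  0.05  ] side [ 0.5356 -0.064   0.05  ] nominal px/mm 417.71903913498454
cap [np.int64(300), np.int64(748)]
top [0.5299 0.1128] res [-0.  0.]
side [0.531  0.1121] res [0. 0.]
both [0.5306 0.1125] res [ 0.1074 -0.2719  0.1806  0.147 ]
stylus
top [0.5597 0.3358] res [0. 0.]
side [0.557 0.33 ] res [0. 0.]
both [0.5575 0.3316] res [ 1.3742  0.7269 -0.5054  0.7936]
scale rect ((534.9082641601562, 46.17433166503906), (157.8977813720703, 302.2695007324219), 2.703632354736328)
```

Measured positions in m:
- cap axis (.5306, .1125)
- button (.539, -.057), 169 mm from the cap axis where 170 is expected
- stylus about (.558, .331)

The current wrist heading suits every step, so no spin is needed on the way. I'll move over the stylus at the present height.

apply_moves --deltas "-38 -31 0 0;-77 -62 0 0;-115 -93 0 0;-153 -124 0 0;-192 -155 0 0;-230 -186 0 0;-268 -217 0 0;-306 -248 0 0;-345 -279 0 0;-383 -310 0 0" --fingers 1

```text
clock: 3.2
eef_pos: [0.3467, -0.1128, 0.3042]
tool_rot: [-0.0, 0.785, -0.619, 0.001]
force: [1.1, -1.2, -0.7]
width: 0.0853
```

apply_moves --deltas "-38 -31 0 0;-77 -62 0 0;-115 -93 0 0;-153 -124 0 0;-192 -155 0 0;-230 -186 0 0;-268 -217 0 0;-306 -248 0 0;-345 -279 0 0;-383 -310 0 0"

```text
clock: 4.45
eef_pos: [0.5588, 0.3322, 0.3038]
tool_rot: [-0.0, 0.785, -0.619, 0.0]
force: [-0.1, 0.0, 0.1]
width: 0.0855
```

```bash
cat >> h.py <<'E'
from scipy.spatial.transform import Rotation as Ro
np.set_printoptions(precision=4,suppress=True)
def go(x,y,zg):
    "tool-frame mm from here to grasp point at x,y,zg, tool axes"
    o=r.observe(); R=Ro.from_quat(np.roll(o["tool_rot"],-1)).as_matrix()
    print("tcp",o["eef_pos"],"hold",o["eef_pos"]+R[:,2]*r.hold_point_z,"Rx",R[:,0],"z",R[:,2],"F",o["force"],"T",o["wrist_torque"],"w",round(o["width"],4),"t",o["clock"])
    print("delta",R.T@(np.array([x,y,zg])+[0,0,r.hold_point_z]-o["eef_pos"])*1000)
E
python3 - <<'E'
from h import *
go(.558,.331,.09)
E
```

```text
tcp [0.5588 0.3322 0.3038] hold [0.5588 0.3321 0.2499] Rx [ 0.2339 -0.9723  0.0003] z [ 0.0003 -0.0002 -1.    ] F [-0.069   0.0125  0.1106] T [-0.0264 -0.0147  0.0076] w 0.0855 t 4.45
delta [  0.8881   1.1037 159.9276]
```

apply_moves --deltas "1 1 40 0;1 1 80 0;1 1 115 0;1 1 145 0;1 1 160 0;1 1 160 0"

```text
clock: 5.2
eef_pos: [0.5572, 0.3292, 0.143]
tool_rot: [0.001, 0.785, -0.619, -0.0]
force: [0.6, 0.6, 0.2]
width: 0.0852
```

Run:
```python
from h import *
go(.558,.331,.09)
a=imaging.capture("top");b=imaging.capture("side")
t=cv2.resize(a["image"][150:235,85:195,::-1],None,fx=3.6,fy=5,interpolation=2)
t=cv2.resize(a["image"][150:240,90:190,::-1],(400,360),interpolation=2);s=cv2.resize(b["image"][240:360,175:308,::-1],(399,360),interpolation=2)
cv2.imwrite("pics/e.png",np.hstack([t,s]))
```

```text
tcp [0.5572 0.3292 0.143 ] hold [0.5571 0.3291 0.0891] Rx [ 0.2336 -0.9723  0.0004] z [-0.0018 -0.0009 -1.    ] F [0.627  0.6126 0.1709] T [ 0.0137 -0.0307  0.0299] w 0.0852 t 5.2
delta [-1.5907 -1.2261 -0.8934]
```

View pics/e.png

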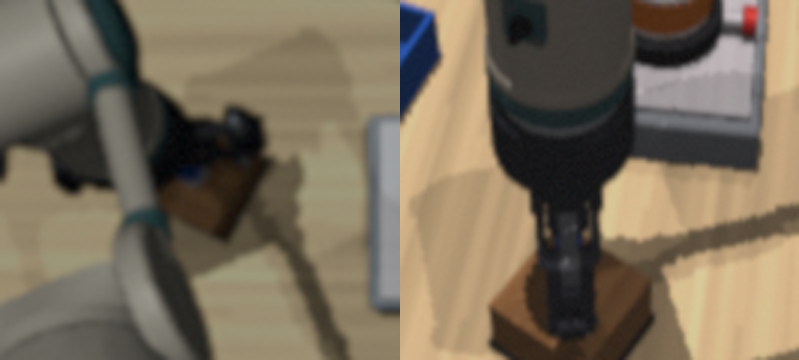

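The gripper straddles the stylus: the blue handle shows between the jaws in both views. I'll close the fingers.

apply_moves --deltas "0 0 0 0;0 0 0 0;0 0 0 0;0 0 0 0;0 0 0 0;0 0 0 0;0 0 0 0" --fingers 0 --force 60

```text
clock: 6.18
eef_pos: [0.5575, 0.3294, 0.1441]
tool_rot: [-0.0, 0.785, -0.619, 0.0]
force: [-1.1, -0.6, 2.8]
width: 0.0151
```

Run:
```python
from h import *
go(.558,.331,.09)
```

```text
tcp [0.5575 0.3294 0.1441] hold [0.5576 0.3294 0.0902] Rx [ 0.2336 -0.9723 -0.    ] z [ 0.0003  0.0001 -1.    ] F [-1.0613 -0.5619  2.7938] T [ 0.0092  0.1071 -0.0345] w 0.0151 t 6.175
delta [-1.4877 -0.8304  0.211 ]
```

apply_moves --deltas "0 0 -10 0;0 0 -25 0;0 0 -45 0;0 0 -70 0;0 0 -100 0;0 0 -130 0;0 0 -165 0;0 0 -195 0;0 0 -215 0;0 0 -215 0"

```text
clock: 7.42
eef_pos: [0.5579, 0.3296, 0.3617]
tool_rot: [-0.002, 0.785, -0.619, 0.001]
force: [-0.2, 0.7, -0.9]
width: 0.0147
```

Run:
```python
from h import *
go(.539,-.057,.27)
```

```text
tcp [0.5579 0.3296 0.3617] hold [0.5582 0.3297 0.3078] Rx [ 0.2337 -0.9723 -0.0009] z [ 0.0048  0.0021 -1.    ] F [-0.1646  0.7415 -0.8575] T [-0.0215  0.0416  0.0122] w 0.0147 t 7.425
delta [371.4614 108.9239  36.957 ]
```

apply_moves --deltas "37 11 0 0;80 23 0 0;125 36 0 0;170 49 0 0;215 63 0 0;260 76 0 0;305 89 0 0;345 101 0 0;371 108 0 0;371 108 0 0"

```text
clock: 8.68
eef_pos: [0.5386, -0.0583, 0.3579]
tool_rot: [0.001, 0.784, -0.62, -0.001]
force: [0.4, -0.3, -1.0]
width: 0.0145
```

apply_moves --deltas "0 0 50 0;0 0 100 0;0 0 140 0;0 0 155 0;0 0 155 0;0 0 155 0"

```text
clock: 9.43
eef_pos: [0.5403, -0.0566, 0.2055]
tool_rot: [-0.001, 0.785, -0.619, 0.001]
force: [-0.5, -1.0, -0.1]
width: 0.0146
```

Run:
```python
from h import *
go(.539,-.057,.134)
a=imaging.capture("top");b=imaging.capture("side")
for n,p in(("t",a),("s",b)): 
  for q in("stylus","stylus_mid","button_hole"):
    print(n,q,[(round(d["p"],2),np.round(d["centre"],1)) for d in imaging.place_of(q,p)[:2]])
  print("expected tip",proj(p,(.539,-.057,.066)),"hole",proj(p,(.539,-.057,.05)))
t=cv2.resize(a["image"][160:230,230:308,::-1],(400,360),interpolation=2);s=cv2.resize(b["image"][140:230,220:320,::-1],(400,360),interpolation=2)
cv2.imwrite("pics/f.png",np.hstack([t,s]))
```

```text
tcp [ 0.5403 -0.0566  0.2055] hold [ 0.5405 -0.0566  0.1516] Rx [ 0.2339 -0.9722  0.0014] z [ 0.0033 -0.0007 -1.    ] F [-0.4739 -1.0176 -0.0796] T [ 0.0046  0.0085 -0.0344] w 0.0146 t 9.425
delta [ 0.0674  1.4179 17.611 ]
t stylus [(0.68, array([204.9, 198.1]))]
t stylus_mid []
t button_hole [(0.78, array([264.8, 199.9]))]
expected tip [265.5305 198.1019] hole [265.2917 198.7939]
s stylus [(0.65, array([266. , 190.6])), (0.22, array([190.1, 191.6]))]
s stylus_mid [(0.55, array([271.7, 162.9]))]
s button_hole [(0.57, array([271.5, 196. ])), (0.47, array([155.9, 267.2]))]
expected tip [268.7953 189.2751] hole [268.5662 194.1509]
```

View pics/f.png

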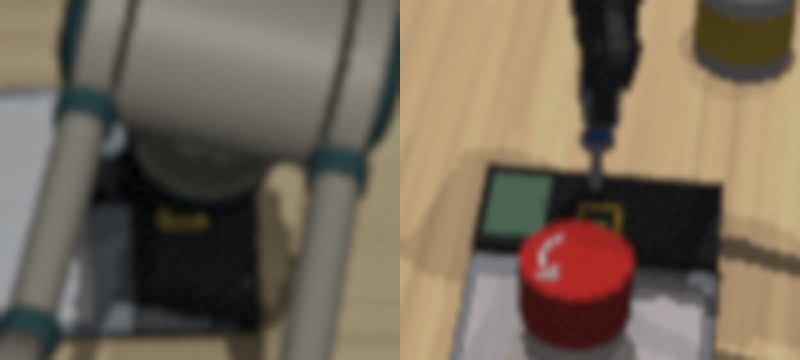

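The side view shows the tip just above the frame: tip at px (269,187), frame centre at about (270,194.5). I'll take one settled measurement of both columns.

apply_moves --deltas "0 0 8 0;0 0 8 0;0 0 8 0"

```text
clock: 10.2
eef_pos: [0.5391, -0.0566, 0.1956]
tool_rot: [0.0, 0.785, -0.619, -0.0]
force: [0.4, -0.0, -0.5]
width: 0.0146
```

Run:
```python
from h import *
go(.538,-.057,.134)
b=imaging.capture("side")
o=r.observe();h=o["eef_pos"]-[0,0,r.hold_point_z]
print("exp tip",proj(b,h-[0,0,.084]),"shaft mid",proj(b,h-[0,0,.06]),"hole",proj(b,(.538,-.057,.05)))
for dx in(-.002,0,.002): print([proj(b,(.538+dx+sx*.01,-.057+sy*.01,.05)).round(1) for sx in(-1,1) for sy in(-1,1)])
g=b["image"][176:206,258:284].astype(int)
for i in range(0,26): print(176+i,' '.join("%3d"%v for v in (g[i,:,0]+g[i,:,1]+g[i,:,2])//3))
cv2.imwrite("pics/g.png",cv2.resize(b["image"][172:212,245:295,::-1],(800,640)[:2] if 0 else (750,600),interpolation=2))
```

```text
tcp [ 0.5391 -0.0566  0.1956] hold [ 0.539  -0.0566  0.1417] Rx [ 0.2335 -0.9723 -0.0002] z [-0.0005  0.     -1.    ] F [ 0.3726 -0.049  -0.5182] T [-0.0082  0.0353  0.0744] w 0.0146 t 10.2
delta [0.0941 1.1179 7.7039]
exp tip [268.5997 191.8571] shaft mid [268.9474 184.4348] hole [268.9715 194.1962]
[array([274.3, 192. ]), array([273.4, 197.5]), array([266.3, 191.1]), array([265.2, 196.6])]
[array([273.5, 191.9]), array([272.5, 197.4]), array([265.5, 191. ]), array([264.4, 196.5])]
[array([272.7, 191.9]), array([271.7, 197.3]), array([264.7, 191. ]), array([263.6, 196.4])]
176 166 170 169 165 164 162 154 125  81  49  41  41  37  37  45  72 115 150 159 158 155 155 156 157 157 158
177 168 169 168 165 163 162 151 109  67  45  37  37  37  37  42  73 118 152 160 157 154 156 156 157 158 158
178 168 169 168 165 163 160 149 106  66  48  42  37  37  39  49  78 121 153 159 156 155 157 157 157 158 159
179 168 169 167 164 162 161 151 117  77  57  51  47  46  48  58  88 129 154 158 156 154 156 157 158 157 159
180 160 165 165 163 161 160 156 138 103  78  61  55  55  60  76 110 142 156 158 155 155
[... 1588 characters left out ...]
  40  32  47  64  47  25  20  21  22  23  21  21  22
196  63  64  69  70  71  72  72  70  69  68  67  66  65  56  41  48  60  43  23  22  25  24  22  21  21  22
197  75  82  85  81  78  76  76  76  75  75  76  75  74  65  57  59  61  41  27  22  23  19  20  22  21  21
198  97 110 109  91  81  81  78  78  76  75  76  75  75  72  69  69  64  42  26  23  17  21  22  21  18  23
199 126 139 119  93  84  83  81  80  79  77  77  76  77  75  74  74  67  56  38  23  20  22  21  22  21  22
200 129 129 108  87  84  84  83  82  81  80  80  77  78  77  77  75  72  66  49  33  24  21  21  20  19  21
201 112 102  90  85  85  85  83  84  83  82  81  80  79  80  78  78  77  71  60  46  30  18  17  15  16  21
```

View pics/g.png

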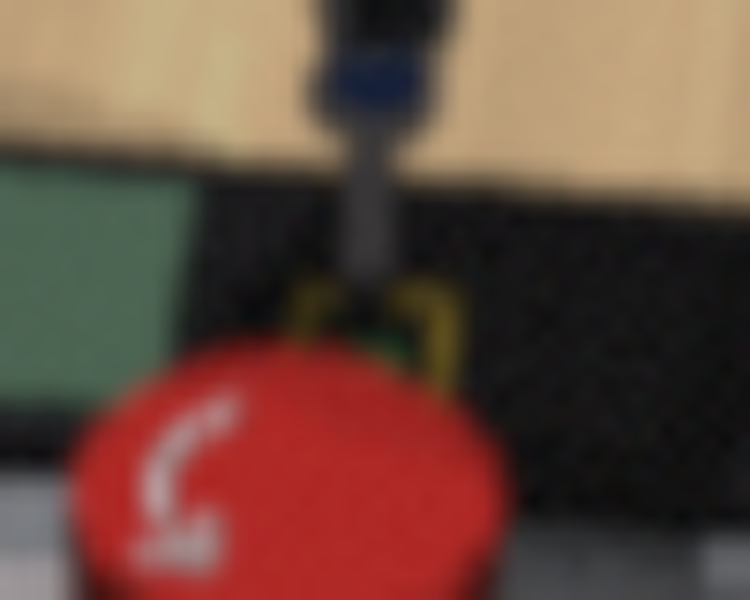

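The tip and shaft sit at column 269.0 and the frame centre at 269.4. I'll shift about 1 mm in -x and go down.

apply_moves --deltas "0.5 1.2 0 0;0.5 1.2 4 0;0.5 1.2 8 0;0.5 1.2 10 0;0.5 1.2 11 0;0.5 1.2 11 0;0.5 1.2 11 0"

```text
clock: 11.12
eef_pos: [0.5382, -0.0574, 0.185]
tool_rot: [-0.0, 0.785, -0.619, 0.0]
force: [-0.1, -0.9, 0.3]
width: 0.0148
```

Run:
```python
from h import *
go(.538,-.057,.125)
```

```text
tcp [ 0.5382 -0.0574  0.185 ] hold [ 0.5382 -0.0574  0.1311] Rx [ 0.2336 -0.9723  0.0002] z [ 0.0003 -0.0001 -1.    ] F [-0.0551 -0.9046  0.2586] T [0.0132 0.0097 0.0466] w 0.0148 t 11.125
delta [-0.4588  0.09    6.0893]
```

apply_moves --deltas "0 0 2 0;0 0 4 0;0 0 5 0;0 0 6 0;0 0 6 0;0 0 6 0"

```text
clock: 11.88
eef_pos: [0.5383, -0.0575, 0.1791]
tool_rot: [-0.0, 0.785, -0.619, 0.0]
force: [-0.2, -0.1, 2.8]
width: 0.0149
```

apply_moves --deltas "0 0 1 0;0 0 2 0;0 0 2 0;0 0 2 0"

```text
clock: 12.38
eef_pos: [0.5385, -0.0574, 0.1787]
tool_rot: [-0.0, 0.785, -0.619, 0.001]
force: [-2.1, -0.1, 12.1]
width: 0.0144
```

The force is 12 N and the arm has stopped with the tip at about z = .041. That is the button's stop, below the panel level. I'll hold, then retract.

apply_moves --deltas "0 0 0 0;0 0 0 0;0 0 0 0;0 0 0 0;0 0 0 0;0 0 0 0;0 0 0 0;0 0 0 0"

```text
clock: 13.38
eef_pos: [0.5385, -0.0574, 0.1786]
tool_rot: [-0.0, 0.785, -0.619, 0.001]
force: [-2.7, 0.5, 11.5]
width: 0.0145
```

Run:
```python
from h import *
go(.5575,.3294,.305)
```

```text
tcp [ 0.5385 -0.0574  0.1786] hold [ 0.5386 -0.0574  0.1247] Rx [ 0.2336 -0.9723  0.0008] z [ 0.0019 -0.0004 -1.    ] F [-2.7466  0.4956 11.5302] T [0.1756 0.4498 0.0321] w 0.0145 t 13.375
delta [-371.5385 -109.1323 -180.3758]
```

apply_moves --deltas "0 0 -5 0;0 0 -15 0;0 0 -30 0;0 0 -55 0;0 0 -85 0;0 0 -115 0;0 0 -145 0;0 0 -170 0;0 0 -180 0;0 0 -180 0"

```text
clock: 14.62
eef_pos: [0.5381, -0.0574, 0.3573]
tool_rot: [-0.0, 0.785, -0.619, 0.0]
force: [-0.7, 0.1, -0.9]
width: 0.0145
```

Run:
```python
from h import *
go(.5575,.3294,.305)
```

```text
tcp [ 0.5381 -0.0574  0.3573] hold [ 0.5381 -0.0574  0.3034] Rx [ 0.2337 -0.9723  0.0005] z [ 0.0008 -0.0003 -1.    ] F [-0.6808  0.1016 -0.8751] T [ 0.0323  0.0144 -0.0142] w 0.0145 t 14.625
delta [-371.5407 -109.2457   -1.7198]
```

apply_moves --deltas "-37 -11 0 0;-80 -24 0 0;-125 -37 0 0;-170 -50 0 0;-215 -63 0 0;-260 -76 0 0;-305 -90 0 0;-345 -101 0 0;-371.5 -109.2 0 0;-371.5 -109.2 0 0"

```text
clock: 15.88
eef_pos: [0.5569, 0.331, 0.3546]
tool_rot: [0.001, 0.786, -0.618, -0.001]
force: [0.6, 0.2, 0.3]
width: 0.0147
```

apply_moves --deltas "0 0 50 0;0 0 100 0;0 0 140 0;0 0 155 0;0 0 155 0;0 0 155 0"

```text
clock: 16.62
eef_pos: [0.5586, 0.3295, 0.2037]
tool_rot: [-0.001, 0.785, -0.619, 0.001]
force: [-0.4, -0.3, -0.1]
width: 0.0145
```

Run:
```python
from h import *
go(.5575,.3294,.09)
b=imaging.capture("side");h=r.observe()["eef_pos"]-[0,0,r.hold_point_z]
print("exp tip",proj(b,h-[0,0,.084]),"hole",proj(b,(.5575,.3294,.05)))
cv2.imwrite("pics/i.png",cv2.resize(b["image"][280:370,175:295,::-1],(800,600),interpolation=2))
```

```text
tcp [0.5586 0.3295 0.2037] hold [0.5587 0.3295 0.1498] Rx [ 0.2333 -0.9724 -0.0005] z [ 0.0032  0.0012 -1.    ] F [-0.4255 -0.3107 -0.0977] T [-0.0113  0.0613 -0.0104] w 0.0145 t 16.625
delta [-0.1594  1.2509 59.8352]
exp tip [230.497  331.1279] hole [231.2783 335.8791]
```

View pics/i.png

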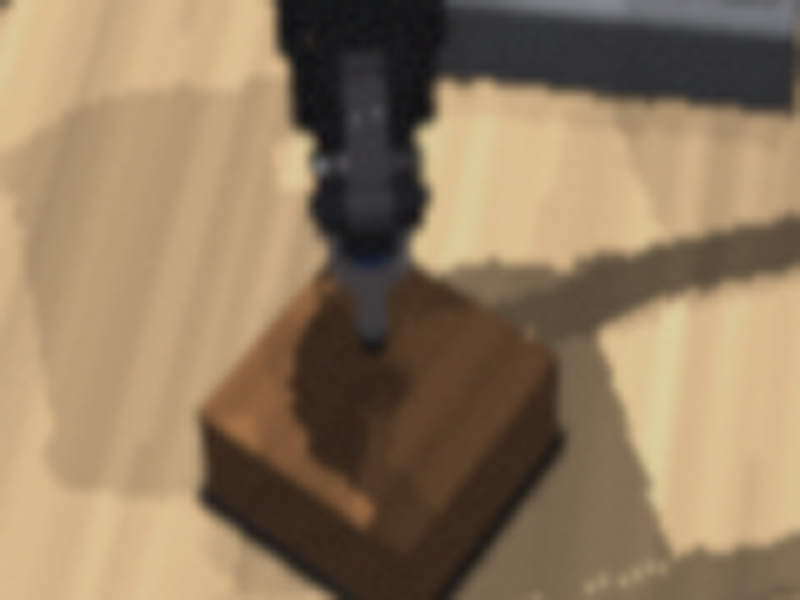

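The tip is at px (230.5,332), as predicted, above the centre of the block. I'll lower it at the original pick-up spot while watching the force.

apply_moves --deltas "0 0 3 0;0 0 6 0;0 0 10 0;0 0 14 0;0 0 18 0;0 0 22 0;0 0 26 0;0 0 26 0"

```text
clock: 17.68
eef_pos: [0.5573, 0.3292, 0.1754]
tool_rot: [0.0, 0.785, -0.619, -0.0]
force: [-1.2, 0.4, 0.2]
width: 0.0147
```

apply_moves --deltas "0 0 6 0;0 0 12 0;0 0 18 0;0 0 23 0;0 0 27 0;0 0 30 0;0 0 31 0;0 0 31 0;0 0 31 0"

```text
clock: 18.8
eef_pos: [0.5576, 0.3294, 0.145]
tool_rot: [-0.0, 0.785, -0.619, 0.0]
force: [-0.3, 0.4, -1.2]
width: 0.0146
```

Run:
```python
from h import *
go(.5575,.3294,.09)
```

```text
tcp [0.5576 0.3294 0.145 ] hold [0.5576 0.3294 0.0911] Rx [ 0.2337 -0.9723  0.    ] z [ 0.0003  0.     -1.    ] F [-0.3496  0.4302 -1.2119] T [ 0.0229  0.0534 -0.0397] w 0.0146 t 18.8
delta [-0.0525  0.0535  1.1307]
```

apply_moves --deltas "0 0 1 0;0 0 1 0;0 0 1.5 0;0 0 1.5 0"

```text
clock: 19.3
eef_pos: [0.5577, 0.3294, 0.1441]
tool_rot: [-0.0, 0.785, -0.619, 0.0]
force: [-0.0, -1.1, 5.9]
width: 0.0145
```

The collar is seated: 5.9 N at the original height. I'll open and lift straight up.

apply_moves --deltas "0 0 0 0;0 0 0 0;0 0 0 0;0 0 0 0;0 0 0 0;0 0 0 0" --fingers 1

```text
clock: 20.05
eef_pos: [0.5575, 0.3293, 0.1433]
tool_rot: [0.0, 0.785, -0.619, 0.0]
force: [0.1, -0.1, -0.2]
width: 0.0848
```

apply_moves --deltas "0 0 -15 0;0 0 -40 0;0 0 -70 0;0 0 -105 0;0 0 -140 0;0 0 -160 0;0 0 -160 0"

```text
clock: 20.92
eef_pos: [0.5582, 0.3297, 0.3065]
tool_rot: [-0.002, 0.785, -0.619, 0.001]
force: [-1.2, -0.3, -0.2]
width: 0.0853
```

Run:
```python
from h import *
go(.5306,.1125,.25)
b=imaging.capture("side")
for q in("stylus","stylus_mid"): print(q,imaging.place_of(q,b)[:1])
h=cv2.inRange(cv2.cvtColor(b["image"],cv2.COLOR_RGB2HSV),(100,120,50),(130,255,255));h[:300]=0;h[:,:215]=0;h[:,260:]=0
print(cv2.boundingRect(h),np.argwhere(h)[:,::-1].mean(0),"before bbox 227,311,8,27 c 231,323.6")
```

```text
tcp [0.5582 0.3297 0.3065] hold [0.5585 0.3298 0.2526] Rx [ 0.2337 -0.9723 -0.001 ] z [ 0.0052  0.0023 -1.    ] F [-1.175  -0.3069 -0.1716] T [-0.0273 -0.0025 -0.0046] w 0.0853 t 20.925
delta [204.7068  77.5738   1.9482]
stylus [{'centre': [234.1, 349.1], 'p': 0.81}]
stylus_mid [{'centre': [230.3, 321.2], 'p': 0.77}]
(227, 311, 8, 27) [230.8641 323.8152] before bbox 227,311,8,27 c 231,323.6
```

The stylus is home: its blue bounding box is identical to the start. I'll go above the cap.

apply_moves --deltas "34 13 0 0;75 28 0 0;120 45 0 0;165 62 0 0;195 73 0 0;204.6 77 0 0;204.6 77 0 0;204.6 77 0 0;204.6 77 0 0"

```text
clock: 22.2
eef_pos: [0.5305, 0.1134, 0.3032]
tool_rot: [-0.0, 0.786, -0.618, -0.0]
force: [0.2, 0.2, -0.7]
width: 0.0856
```

Run:
```python
from h import *
go(.5306,.1125,.159)
a=imaging.capture("top");b=imaging.capture("side")
t=cv2.resize(a["image"][150:240,160:260,::-1],(400,360),interpolation=2);s=cv2.resize(b["image"][150:270,200:333,::-1],(399,360),interpolation=2)
cv2.imwrite("pics/j.png",np.hstack([t,s]))
```

```text
tcp [0.5305 0.1134 0.3032] hold [0.5305 0.1134 0.2493] Rx [ 0.235  -0.972  -0.0003] z [-0.0002  0.0003 -1.    ] F [ 0.2015  0.2426 -0.6938] T [ 0.0387  0.0135 -0.0258] w 0.0856 t 22.2
delta [ 0.9508  0.1199 90.2759]
```

View pics/j.png

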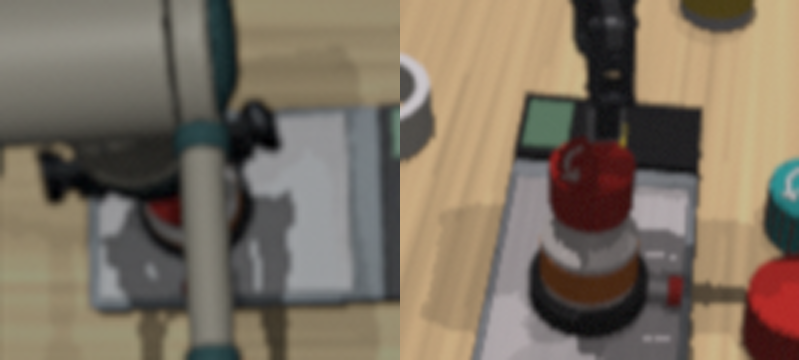

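The open jaws are around the cap axis in both views, with the cap's top at side crop (592,165). I'll lower in two stages.

apply_moves --deltas "1 0 20 0;1 0 40 0;1 0 55 0;1 0 65 0;1 0 65 0;1 0 65 0"

```text
clock: 23.05
eef_pos: [0.5311, 0.1115, 0.239]
tool_rot: [-0.0, 0.785, -0.619, 0.0]
force: [0.0, 0.3, -0.5]
width: 0.0855
```

Run:
```python
from h import *
go(.5306,.1125,.159)
b=imaging.capture("side")
for p in((.5306,.1125,.178),(.5306,.1405,.178),(.5306,.0845,.178)):print(proj(b,p))
cv2.imwrite("pics/k.png",cv2.resize(b["image"][165:255,205:325,::-1],(800,600),interpolation=2))
```

```text
tcp [0.5311 0.1115 0.239 ] hold [0.5312 0.1115 0.1851] Rx [ 0.2336 -0.9723  0.0003] z [ 0.0013  0.     -1.    ] F [ 0.0475  0.2586 -0.4908] T [-0.0154 -0.0357  0.0204] w 0.0855 t 23.05
delta [-1.1148  0.2842 26.0508]
[264.1817 203.9157]
[262.2348 213.8513]
[266.0378 194.4439]
```

View pics/k.png

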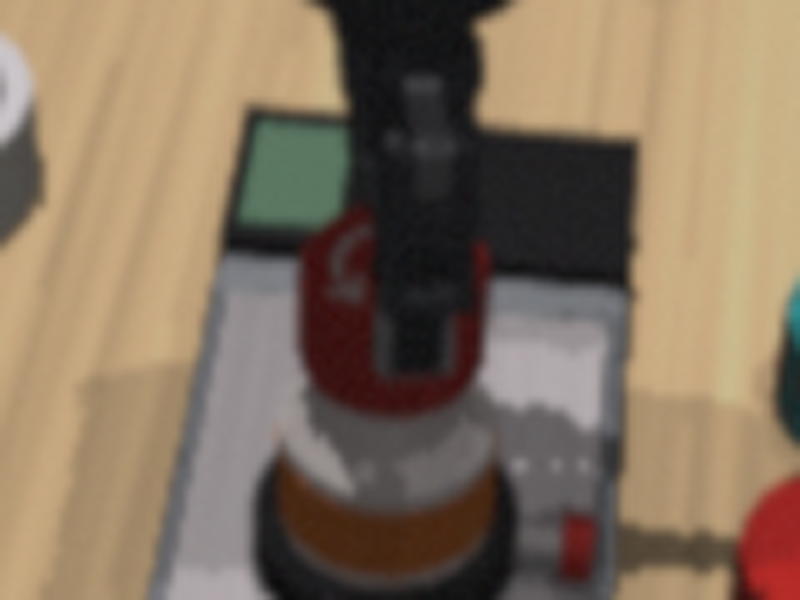

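The cap's span centres at px 264.4 (predicted 264.2), and the front finger sits where the jaw angle puts it. I'll go down 25 mm and close.

apply_moves --deltas "-1 0 8 0;-1 0 16 0;-1 0 22 0;-1 0 25 0;-1 0 25 0;-1 0 25 0"

```text
clock: 23.85
eef_pos: [0.5306, 0.1124, 0.2135]
tool_rot: [-0.0, 0.785, -0.619, 0.0]
force: [0.1, 0.7, 0.4]
width: 0.0853
```

apply_moves --deltas "0 0 0 0;0 0 0 0;0 0 0 0;0 0 0 0;0 0 0 0;0 0 0 0" --fingers 0 --force 80

```text
clock: 24.6
eef_pos: [0.5304, 0.1125, 0.2136]
tool_rot: [-0.0, 0.785, -0.619, 0.0]
force: [-0.9, 1.4, 3.7]
width: 0.0547
```

Run:
```python
from h import *
go(.5306,.1125,.154)
```

```text
tcp [0.5304 0.1125 0.2136] hold [0.5305 0.1126 0.1597] Rx [ 0.2336 -0.9723 -0.0001] z [ 0.0004  0.0002 -1.    ] F [-0.9498  1.3834  3.7361] T [0.2224 0.0891 0.0085] w 0.0547 t 24.6
delta [ 0.0759 -0.1355  5.7436]
```

Gripped at 54.7 mm, with the cap centred in the jaws. Now I'll press.

apply_moves --deltas "0 0 1 0;0 0 2.5 0;0 0 4 0;0 0 5.5 0;0 0 6.5 0;0 0 6.5 0;0 0 6.5 0"

```text
clock: 25.48
eef_pos: [0.5304, 0.1125, 0.2082]
tool_rot: [-0.0, 0.785, -0.619, 0.0]
force: [-2.6, -0.7, 10.6]
width: 0.0548
```

The press is 5.4 mm at 10.6 N, matching the spring. I'll twist anticlockwise (negative spin about the downward tool z) while holding it down.

apply_moves --deltas "0 0 0.4 0;0 0 0.4 -0.08;0 0 0.4 -0.16;0 0 0.4 -0.24;0 0 0.4 -0.32;0 0 0.4 -0.4;0 0 0.4 -0.4"

```text
clock: 26.35
eef_pos: [0.5319, 0.1123, 0.2082]
tool_rot: [-0.001, 0.893, -0.45, 0.002]
force: [-0.9, 0.7, 10.1]
width: 0.0548
```

Run:
```python
from h import *
go(.5306,.1125,.154)
```

```text
tcp [0.5319 0.1123 0.2082] hold [0.5321 0.1123 0.1543] Rx [ 0.5941 -0.8044  0.0028] z [ 0.0045 -0.0001 -1.    ] F [-0.9304  0.6542 10.0841] T [0.0511 0.1246 0.0089] w 0.0548 t 26.35
delta [-0.9009  0.9209  0.3119]
```

apply_moves --deltas "0 0 0 -0.08;0 0 0 -0.16;0 0 0 -0.24;0 0 0 -0.32;0 0 0 -0.4;0 0 0 -0.48;0 0 0 -0.52;0 0 0 -0.52;0 0 0 -0.52"

```text
clock: 27.48
eef_pos: [0.5321, 0.1124, 0.2083]
tool_rot: [-0.001, 0.979, -0.206, 0.002]
force: [-0.3, 0.5, 9.8]
width: 0.0546
```

Run:
```python
from h import *
go(.5306,.1125,.154)
```

```text
tcp [0.5321 0.1124 0.2083] hold [0.5324 0.1124 0.1544] Rx [ 0.9151 -0.4033  0.0046] z [ 0.005   0.0001 -1.    ] F [-0.3364  0.5153  9.7704] T [0.1177 0.0519 0.0055] w 0.0546 t 27.475
delta [-1.3998  0.5017  0.371 ]
```

The turn is 52.7° with negligible torque. I'll lift gently first.

apply_moves --deltas "0 0 -3 0;0 0 -6 0;0 0 -9 0;0 0 -12 0;0 0 -15 0;0 0 -15 0"

```text
clock: 28.22
eef_pos: [0.5301, 0.1123, 0.2212]
tool_rot: [0.0, 0.979, -0.206, -0.0]
force: [0.2, -1.5, -0.7]
width: 0.0549
```

Run:
```python
from h import *
go(.5306,.1125,.243)
```

```text
tcp [0.5301 0.1123 0.2212] hold [0.53   0.1123 0.1673] Rx [ 0.9151 -0.4032 -0.0008] z [-0.001  -0.0002 -1.    ] F [ 0.1504 -1.5276 -0.7277] T [-0.0146 -0.0221  0.0472] w 0.0549 t 28.225
delta [  0.3383  -0.3139 -75.6812]
```

No resistance 7.6 mm above the locked height, so the cap is free. I'll lift to the target (TCP z ≈ .297).

apply_moves --deltas "0 0 -6 0;0 0 -14 0;0 0 -24 0;0 0 -36 0;0 0 -48 0;0 0 -59 0;0 0 -68 0;0 0 -74 0;0 0 -75.5 0;0 0 -75.5 0"

```text
clock: 29.48
eef_pos: [0.5303, 0.1124, 0.2968]
tool_rot: [0.0, 0.979, -0.206, -0.0]
force: [-0.4, -0.3, -1.7]
width: 0.0546
```

apply_moves --deltas "0 0 0 0;0 0 0 0;0 0 0 0;0 0 0 0;0 0 0 0;0 0 0 0"

```text
clock: 30.22
eef_pos: [0.5304, 0.1124, 0.297]
tool_rot: [0.0, 0.979, -0.206, 0.0]
force: [0.2, -0.4, 0.3]
width: 0.0548
```

Run:
```python
from h import *
go(.5306,.1125,.243)
a=imaging.capture("top");b=imaging.capture("side")
for q in("cap","cap_mid","bottle_mouth","stylus_mid","paint_tin","tape_roll","screw_bin"):
    print(q,[(round(d["p"],2),np.round(d["centre"],1)) for d in imaging.place_of(q,b)[:3]])
print("exp rim centre",proj(b,(.5306,.1125,.2255)),"mid",proj(b,(.5306,.1125,.2435)),"mouth",proj(b,(.5306,.1125,.1655)))
cv2.imwrite("pics/l.png",cv2.resize(b["image"][135:375,155:355,::-1],(500,600),interpolation=2))
```

```text
tcp [0.5304 0.1124 0.297 ] hold [0.5304 0.1124 0.2431] Rx [ 0.9151 -0.4032  0.0001] z [ 0.     -0.0001 -1.    ] F [ 0.2494 -0.3963  0.2958] T [-0.0409 -0.0459 -0.0146] w 0.0548 t 30.225
delta [ 0.1088 -0.1767  0.0742]
cap [(0.9, array([336.6, 226.9])), (0.77, array([328.1, 263.7])), (0.76, array([265. , 188.5]))]
cap_mid [(0.86, array([266.4, 178.4])), (0.74, array([338.3, 220.2])), (0.59, array([333.4, 255.3]))]
bottle_mouth [(0.7, array([263.3, 208.8]))]
stylus_mid [(0.54, array([232.6, 323.8]))]
paint_tin [(0.65, array([306. , 153.4])), (0.43, array([229.8, 348.7]))]
tape_roll [(0.81, array([189.1, 192.4]))]
screw_bin [(0.65, array([156.9, 270.5]))]
exp rim centre [264.8856 185.7997] mid [265.1664 178.5743] mouth [264.0049 208.4675]
```

View pics/l.png

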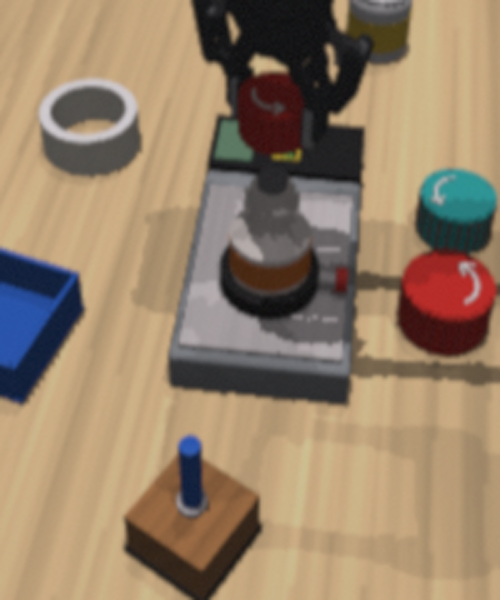

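The red cap is held upright above the open bottle, with its middle at px (266,178) against a predicted (265,178.6). The bottle mouth is at (263,209), and the stylus is upright in its stand. The bystanders are where they were, so I'll hand the job in.

```bash
python3 -c "
from workcell import r
print(r.finish_job(), r.observe()['clock'])"
```

```text
the job is handed in; nothing more can be done
the job is handed in; nothing more can be done
```

The job is done and handed in at about 30 s on the robot's clock, and my last checks showed nothing wrong.

- **Zero button:** I pressed it to its stop with the stylus tip, reaching about 12 N, and held it there for more than 1 s. I judged "fully in" from the force and the tip height (about z = 0.041 m), because the button itself can't be read directly.
- **Stylus:** It is back upright in its wooden stand. After release, its outline in the side camera was identical to the start.
- **Cap:** I pressed the red cap 5.4 mm at 10.6 N and turned it about 53° anticlockwise. It came off with no resistance.
- **Final pose:** The cap is held still and upright over the bottle axis, with its rim about 6 cm above the mouth by the arm's own position. The network's cap centre agreed within about 1 px. Its estimate for the rim was about 3 px lower than I calculated, which I put down to detector error.
- **Bystanders:** The paint tin, tape roll, blue bin and look-alike caps were still where they started in the last side-camera picture.

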